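Set the tablet dispenser's dial to the marked line and release the dose

TASK

Set the tablet dispenser for the next dose: push the fin on its dial round with a fingertip, without gripping it, until the index mark on the dial lines up with the long line on the scale collar, and let it stand there. Then press the round release button fully down and let it come up again. Do not press the button before the dial is set, and leave the vial, the tin and the carton beside it where they stand.

Things in the scene. Friction and masses are not known exactly. Their poses are not given: they have to be found in the camera images.
- dispenser: White tablet dispenser, fixed to the work surface: a flat box 176 mm deep (its x), 250 mm wide (its y), 48 mm high, with a dial and a round button on its top and a small steel delivery lip in its front. Origin at the height of the work surface under the dial's axis; its x axis points from the front to the back, y to its left (seen from the front), z up. The box spans x -88 to 88 mm and y -162 to 88 mm; the lip stands out 17 mm farther at the front, below 22 mm height.
- dial_axis (a point): Point on the vertical axis of the dial, at the height of the dial disc's top (64 mm over the work surface). The dial is an aluminium disc of 112 mm diameter, with a 3 mm high hub cap of 18 mm diameter in the middle, that turns in the fixed scale collar.
- index_tip (a point): The index mark: tip of the white tongue (4 mm wide) that stands out from the dial's rim over the collar, with a short black line behind it on the disc; 60 mm from the dial's axis, in line with the fin. It turns with the dial.
- target_line (a point): The target: the long, broad line (4 mm wide, 22 mm long, a small steel stud at its outer end) on the fixed black scale collar round the dial (outer diameter 160 mm, top 54 mm over the work surface, lower than the dial). The point lies on the line 60 mm from the dial's axis. The 24 lines of the scale are 15 degrees apart; the other 23 are short and thin.
- fin_mid (a point): Centre of the upright finger fin on the dial, at half its free height. The fin is an aluminium block, 22 mm long radially (25 to 47 mm from the dial's axis), 17 mm thick across, from the disc's top at 64 mm up to 94 mm over the work surface. Its centre is 36 mm from the axis, at the same bearing as the index mark.
- dial (a joint): Angle of the dial in rad, growing anticlockwise seen from above; at 0 the index points to the front of the dispenser (the dispenser's -x). It turns either way without stops; friction takes about 3.5 N at the fin to overcome, with light damping, and the dial stays where it is left.
- release (a joint): Travel of the release button in m: 0 up, 0.006 fully down; a spring brings it back up. It takes about 5 N.
- release_top (a point): Centre of the top of the round white release button (30 mm diameter, pressed straight down), in a grey housing on the dispenser's top, to the right of the dial seen from the front, 122 mm from the dial's axis (about 70 mm over the work surface).
- vial: Loose orange tablet vial with a white cap, 49 mm diameter, 87 mm high, behind the dispenser; to be left alone. Origin at the centre of its underside.
- tin: Loose round white ointment tin, 52 mm diameter, 20 mm high, to the left of the dispenser; to be left alone. Origin at the centre of its underside.
- carton: Loose white folding carton, 45 x 60 x 50 mm high, behind the dispenser; to be left alone. Origin at the centre of its underside.

How it is judged:
On the way, in this order (a step that is already met when the one before it is completed fails the run):
1. the index stands on the long line, the dial at rest, the button not yet pressed (horizontal distance between index_tip and target_line below 0.0045 m and value of joint release below 0.0015 m and velocity of joint dial between -0.05 and 0.05 rad/s), for 0.3 s.
2. the release button is pressed down with the dial on the line (horizontal distance between index_tip and target_line below 0.0045 m and value of joint release above 0.0045 m), for 0.05 s.
At the end, for the whole second after the job is handed in: The tip of the dial's index is within 4.5 mm (about 4 degrees) of the target point on the long line, the dial is at rest, and the release button has come up again (within 1.5 mm) (all of step 1); the robot touches nothing.
It fails at once if the release button is pressed (3 mm or more) while the index is off the long line (horizontal distance between index_tip and target_line above 0.0045 m and value of joint release above 0.003 m).
It fails at once if the fin is gripped (fingers pressing on both of its sides at once) (contact force between the fingers and dial_c2 above 1 N and contact force between the fingers and dial_c3 above 1 N).
It fails at once if the vial is moved or lifted by more than 15 mm or tipped over (distance of vial from where it was at the start of the episode above 0.015 m or angle between vial's own z axis and vertical above 0.3 rad).
It fails at once if the tin is moved or lifted by more than 15 mm or tipped over (distance of tin from where it was at the start of the episode above 0.015 m or angle between tin's own z axis and vertical above 0.3 rad).
It fails at once if the carton is moved or lifted by more than 15 mm or tipped over (distance of carton from where it was at the start of the episode above 0.015 m or angle between carton's own z axis and vertical above 0.3 rad).
It also fails if it takes over 45 s, if anything falls off the work surface, if the arm or the gripper's body presses on something with over 40 N, if the wrist force passes 120 N, or if a joint passes its speed limit or range.

ROBOT

A 6-joint arm with a two-finger parallel gripper is mounted at the origin on a cart in front of the work surface, level with it; the furniture and walls round the work are solid. World frame = base frame: x ahead of the robot, y to its left, z up, the work surface at z = 0. Lengths are in m, angles in rad, forces in N, time in s.
With the tool pointing down it reaches from about 0.275 to 1 m from the base axis. Payload 8.4 kg.
Tool frame: the origin (TCP) lies midway between the tips of the shut fingers; the grasp point (between the pads) lies 19 mm behind it; z points along the fingers, y is the line along which they close (so a half turn about z gives the same grasp; the last joint's range is limited). The gripper opens to 85 mm and grips with 20 to 120 N. Pads are 22 mm wide; open, the fingers measure 114 mm over their backs; the gripper's body (76 mm by 85 mm) begins 54 mm behind the grasp point. The pads swing forward as they close: fully open they stand 13 mm farther back than shut.
Start: joints at [1.218, 0.353, 1.633, -0, 1.155, -0.002], TCP at [0.215, 0.587, 0.231] pointing down, gripper open.
Joint ranges: [-2.63, 2.63], [-0.92, 2.1], [0.06, 2.66], [-1.3, 4.44], [0, 2.69], [-3.02, 3.02]. Speed limits (rad/s): [2.22, 2.22, 2.79, 3.14, 3.14, 3.14].

INTERFACE

Orientations are given as a 3x3 rotation matrix whose columns are the frame's x, y, z axes.
In Python, from rig import robot gives the robot as it stands.
- The arm moves only by the tool drive_tool, never from a script. Its argument "moves" is a list of rows, each a list of 5 numbers: the opening, from -1 (shut) to 1 (fully open), then the shift along the world's x, y, z in m, then the turn about the world's z in degrees. In form: [[fingers, x, y, z, turn], ...]. A call has exactly 10 rows; each row shifts and turns the commanded pose from where the row before left it; what a row does not reach is not made up. A row lasts 1/12 s, in which the tool goes at most 41.7 mm and 7.16 degrees, less where a joint would pass 70% of its speed; a pose out of reach is approached as far as the arm can. A call with a gripper value outside its range is refused whole. The fingers move at their own pace and stop on an object; "force" is the grip in N (left out, the last holds). Time passes only in rows, so rows that do not move let the fingers close, or fill a call up. It gives the time, the measured TCP pose, the force, the opening and the grip force at its end, in the units of the state.
- robot.observe(): the state, without advancing time (a new reading comes with each control period).
- robot.camera(name): name is "scene" or "top" or "wrist"; returns a dict with "pixels" (384x512x3 uint8, red, green, blue), "z_map" (384x512 float32, m along the optical axis (not along the pixel's ray), 0 where there is no reading), "fx", "fy", "cx", "cy" (pixels), "position" and "rotation" of the camera in the world. Camera axes: x right, y up, looking along -z (the intrinsics and any distortion apply to the point x, -y, -z); pixel columns grow to the right and rows downward; lengths in m; the calibration is good to about 2 mm. A picture is of the moment at which its call begins.
- robot.job_done(): hands the job in; it is judged then, once.
The state is a dict: "clock": time; "q": joint angles; "qd": joint speeds; "effort": joint torques, N m; "ee_pos": TCP position; "ee_rot": TCP orientation; "contact_force": force on the tool from outside, world axes, zero at the start; "moment": the same for the moment, N m; "opening": finger opening in m; "grip_force": force on a finger pad.
Only numpy, scipy, OpenCV 4.12 (cv2) and the standard library are available. Lean on these libraries where they do the work, as an engineer would, in place of code of your own. Each camera call takes 0.05 s, during which the arm holds its last target. There are 200 camera calls.

## Working session

There is one attempt and no reset: what is moved stays moved. The work goes in short steps, Python scripts to look and compute and a tool call to move; the robot and the scene stay as the last step left them, time stands still between calls to the robot, and variables do not carry over. Pictures are saved under pics/ and viewed, at most 10 in all, crops included, and the job is handed in when it is done.

Besides the shell and the picture viewer there is one more tool, called after "Call:" as name([rows], argument=value, ...), one row to a line, values as JSON. drive_tool: Moves the arm, as the interface text tells. Its arguments: {"type":"object","properties":{"moves":{"type":"array"},"force":{"type":"number"}},"required":["moves"]}

```bash
mkdir -p pics; cat > h.py <<'E'
import numpy as np, cv2
from rig import robot
def grab(n,f):
    c=robot.camera(n); cv2.imwrite('pics/'+f+'.png',c['pixels'][:,:,::-1]); np.save('pics/'+f,c,allow_pickle=True); return c
def load(f): return np.load('pics/'+f+'.npy',allow_pickle=True).item()
def ray(c,u,v): return c['rotation']@np.array([(u-c['cx'])/c['fx'],-(v-c['cy'])/c['fy'],-1])
def atz(c,u,v,z):
    d=ray(c,u,v); return c['position']+d*(z-c['position'][2])/d[2]
def dep(c,u,v): return c['position']+ray(c,u,v)*c['z_map'][int(v),int(u)]
def proj(c,p):
    q=c['rotation'].T@(np.asarray(p)-c['position']); return c['cx']+c['fx']*q[0]/-q[2], c['cy']+c['fy']*q[1]/q[2]
E
python3 - <<'E'
from h import *
for n in('scene','top'):
    c=grab(n,n+'1'); print({k:v for k,v in c.items() if k not in('pixels','z_map')})
E
```

```text
{'fx': 372.7438789914419, 'fy': 372.7438789914419, 'cx': 248.14639881059517, 'cy': 196.29580200772287, 'position': array([0.18184502, 0.32620642, 0.55485615]), 'rotation': array([[-0.8186957 ,  0.32453512, -0.47372387],
       [-0.57412971, -0.47785472,  0.66485332],
       [-0.01060294,  0.81629151,  0.57754286]])}
{'fx': 363.3685702696616, 'fy': 363.3685702696616, 'cx': 263.18865371402705, 'cy': 193.05201875604186, 'position': array([ 0.54347373, -0.21640403,  0.94222201]), 'rotation': array([[ 0.01080423,  0.99852687, -0.05317294],
       [-0.99984873,  0.0100631 , -0.01418622],
       [-0.01363023,  0.05331817,  0.99848455]])}
```

View pics/scene1.png

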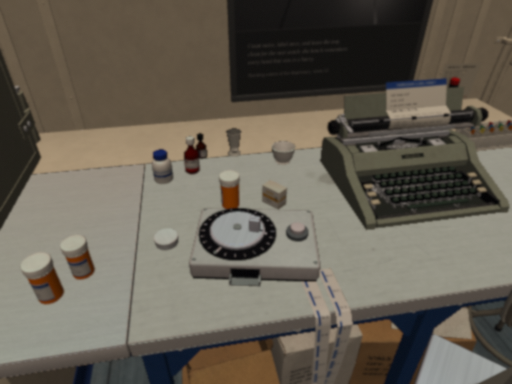

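View pics/top1.png

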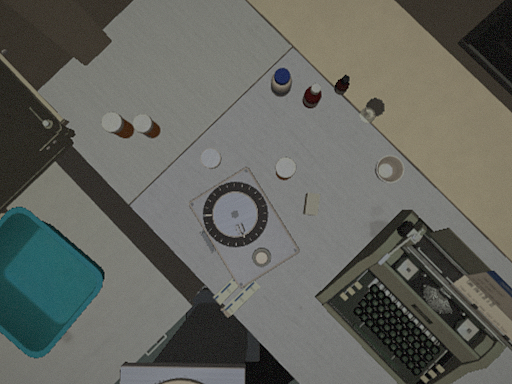

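The scene view shows the dispenser at about (255,243), with the button at (297,231). The top view has the dial at about (235,214), the button at (261,257), the tin at (210,158), the vial at (286,168) and the carton at (312,204). I'll enlarge the dial next.

```bash
python3 - <<'E'
from h import *
c=load('top1')
im=c['pixels'][160:290,170:320,::-1]
cv2.imwrite('pics/crop1.png',cv2.resize(im,None,fx=4.6,fy=4.6,interpolation=cv2.INTER_CUBIC)[:598])
for n,u,v,z in(('dial',235,214,.064),('btn',261,257,.07),('tin',210,158,.02),('vial',286,168,.087),('carton',312,204,.05)):
    print(n,atz(c,u,v,z).round(4),dep(c,u,v).round(4))
o=robot.observe(); print(o['ee_pos'],o['ee_rot'])
E
```

```text
dial [ 0.5389 -0.1364  0.064 ] [ 0.5389 -0.1363  0.0629]
btn [ 0.4373 -0.2004  0.07  ] [ 0.4374 -0.2005  0.0704]
tin [ 0.6811 -0.0662  0.02  ] [ 0.6808 -0.0664  0.0218]
vial [ 0.6489 -0.2575  0.087 ] [ 0.6488 -0.2575  0.0876]
carton [ 0.5653 -0.3236  0.05  ] [ 0.5654 -0.3239  0.0481]
[0.21461823 0.58653273 0.23064748] [[-9.39101645e-01  3.43639201e-01 -4.45954520e-04]
 [ 3.43639490e-01  9.39100904e-01 -1.18013064e-03]
 [ 1.32571418e-05 -1.26151021e-03 -9.99999204e-01]]
```

View pics/crop1.png

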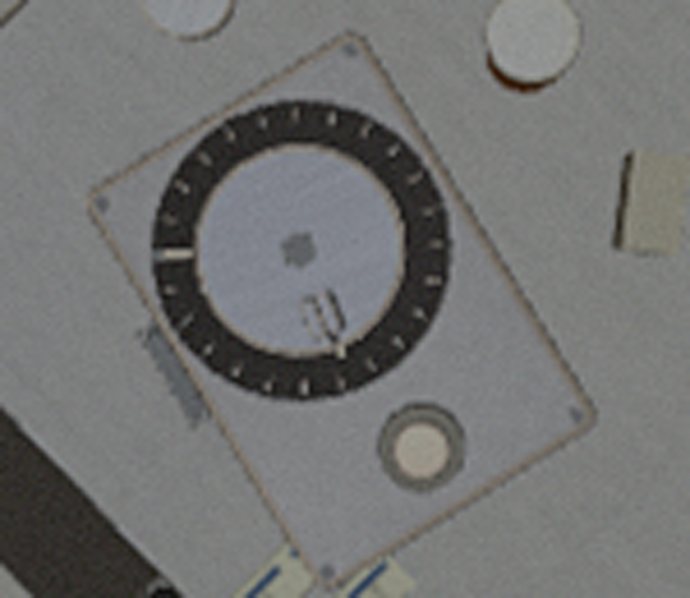

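The crop shows the hub at crop (298,250), the target line from (160,254) to (190,254), the index tip at (343,355), the fin at about (330,315) and the button at (421,448).

```bash
python3 - <<'E'
from h import *
c=load('top1')
P=lambda x,y,z: atz(c,170+(x+.5)/4.6-.5,160+(y+.5)/4.6-.5,z)
hub=P(298,250,.067)
pts=dict(hub=hub,collar=P(301,250,.054),tgt=P(175,254,.054),idx=P(343,355,.064),btn=P(421,448,.07))
for k,p in pts.items():
    d=p-pts['collar']; print(k,p.round(4),'r',np.hypot(*d[:2]).round(4),'deg',np.degrees(np.arctan2(d[1],d[0])).round(1))
# fin top by depth
Z=c['z_map']; L=[]
for v in range(195,250):
    for u in range(215,260):
        p=dep(c,u,v)
        if .080<p[2]<.11: L.append(p)
L=np.array(L); print(len(L),L.mean(0),L.min(0),L.max(0)) if len(L) else 0
E
```

```text
hub [ 0.539  -0.1352  0.067 ] r 0.0004 deg 82.8
collar [ 0.5389 -0.1356  0.054 ] r 0.0 deg 0.0
tgt [ 0.5361 -0.0685  0.054 ] r 0.0671 deg 92.4
idx [ 0.4844 -0.1593  0.064 ] r 0.0595 deg -156.5
btn [ 0.4374 -0.2008  0.07  ] r 0.1207 deg -147.3
69 [ 0.50547106 -0.15013971  0.09296702] [ 0.49494147 -0.16050111  0.08038166] [ 0.51590046 -0.1391851   0.09663344]
```

The numbers fit the given sizes: the button is 121 mm from the axis and the index 59.5 mm. The fin stands at bearing 203.5° and the target at 92.4°, so I push clockwise by 111°. First I move over with the fingers shut.

Call:
drive_tool([
  [-1,0.015,-0.037,0,-2.3],
  [-1,0.015,-0.037,0,-2.3],
  [-1,0.015,-0.037,0,-2.3],
  [-1,0.015,-0.037,0,-2.3],
  [-1,0.015,-0.037,0,-2.3],
  [-1,0.015,-0.037,0,-2.3],
  [-1,0.015,-0.037,0,-2.3],
  [-1,0.015,-0.037,0,-2.3],
  [-1,0.015,-0.037,0,-2.3],
  [-1,0.015,-0.037,0,-2.3],
])

```text
clock: 0.93
ee_pos: [0.3648, 0.2151, 0.2312]
ee_rot: [[-0.729, 0.684, 0.0], [0.684, 0.729, -0.0], [-0.0, 0.0, -1.0]]
contact_force: [1.4, 0.5, 0.3]
opening: 0.0001
grip_force: 0.0
```

Call:
drive_tool([
  [-1,0.015,-0.037,0,-2.3],
  [-1,0.015,-0.037,0,-2.3],
  [-1,0.015,-0.037,0,-2.3],
  [-1,0.015,-0.037,0,-2.3],
  [-1,0.015,-0.037,0,-2.3],
  [-1,0.015,-0.037,0,-2.3],
  [-1,0.015,-0.037,0,-2.3],
  [-1,0.015,-0.037,0,-2.3],
  [-1,0,0,0,0],
  [-1,0,0,0,0],
])

```text
clock: 1.77
ee_pos: [0.4849, -0.0808, 0.2308]
ee_rot: [[-0.474, 0.881, -0.001], [0.881, 0.474, 0.0], [0.0, -0.001, -1.0]]
contact_force: [-0.2, 0.8, -0.2]
opening: 0.0
grip_force: 0.0
```

Call:
drive_tool([
  [-1,0.009,-0.025,0,-1.2],
  [-1,0.009,-0.025,0,-1.2],
  [-1,0.009,-0.025,0,-1.2],
  [-1,0.008,-0.026,0,-1.2],
  [-1,0,0,-0.025,0],
  [-1,0,0,-0.025,0],
  [-1,0,0,-0.025,0],
  [-1,0,0,-0.025,0],
  [-1,0,0,0,0],
  [-1,0,0,0,0],
])

```text
clock: 2.6
ee_pos: [0.5187, -0.1785, 0.1305]
ee_rot: [[-0.403, 0.915, -0.003], [0.915, 0.403, 0.001], [0.003, -0.002, -1.0]]
contact_force: [-0.2, 0.8, -0.2]
opening: -0.0006
grip_force: 0.0
```

```bash
python3 - <<'E'
from h import *
c=grab('wrist','w1'); o=robot.observe(); print(o['ee_pos'],c['position'])
L=[]
for v in range(0,384,2):
    for u in range(0,512,2):
        p=dep(c,u,v)
        if c['z_map'][v,u]>0 and .088<p[2]<.1 and np.hypot(p[0]-.539,p[1]+.1355)<.055: L.append(p)
L=np.array(L)
if len(L): print(len(L),L.mean(0),cv2.minAreaRect((L[:,:2]*1000).astype(np.float32)))
print('hub',proj(c,[.539,-.1355,.067]),'idx',proj(c,[.484,-.1593,.064]))
E
```

```text
[ 0.51984296 -0.17911314  0.13187237] [ 0.49184936 -0.11649641  0.27352735]
237 [ 0.50507034 -0.14675198  0.09342498] ((505.0084533691406, -147.15859985351562), (21.180828094482422, 16.132675170898438), 24.099306106567383)
hub (np.float64(308.31305462617115), np.float64(159.0495492976462)) idx (np.float64(223.0705588271831), np.float64(157.6542289593125))
```

View pics/w1.png

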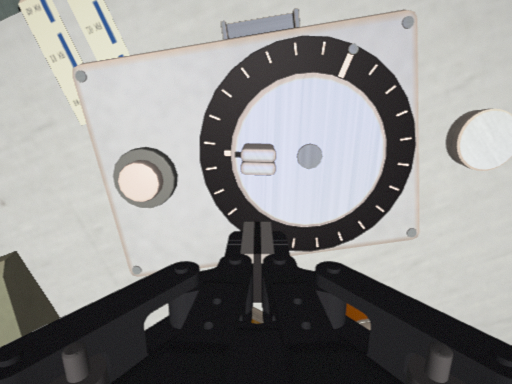

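The wrist view shows the hub at (309,156), the index tip at (226,153), the target line from (341,76) to (353,50), the fin at (258,155), the button at (138,181), and the shut fingertips at (258,225) on the fin's anticlockwise side. I'll refine the bearings from this view.

```bash
python3 - <<'E'
from h import *
c=load('w1')
h=atz(c,309.5,156,.067)
# collar outer ellipse centre: fit dark ring extents (200..415, 36..250)
print('hub',h.round(4),'collar c',atz(c,307.5,143,.054).round(4))
for n,u,v,z in(('tin',341,76,.054),('tout',353,50,.054),('idx',226,153,.064),('btn',138,181,.07),('mark',238,154,.064)):
    p=atz(c,u,v,z); d=p-h; print(n,p.round(4),np.hypot(*d[:2]).round(4),np.degrees(np.arctan2(d[1],d[0])).round(1))
E
```

```text
hub [ 0.5388 -0.1332  0.067 ] collar c [ 0.5361 -0.1263  0.054 ]
tin [ 0.5368 -0.0755  0.054 ] 0.0578 92.0
tout [ 0.5364 -0.0575  0.054 ] 0.0758 91.8
idx [ 0.4846 -0.1554  0.064 ] 0.0585 -157.8
btn [ 0.4357 -0.1977  0.07  ] 0.1216 -148.0
mark [ 0.4927 -0.1526  0.064 ] 0.05 -157.2
```

Call:
drive_tool([
  [-1,0,0,-0.015,0],
  [-1,0,0,-0.015,0],
  [-1,0,0,-0.015,0],
  [-1,0,0,-0.013,0],
  [-1,0,0,0,0],
  [-1,-0.0013,0.003,0,0],
  [-1,-0.0013,0.003,0,0],
  [-1,-0.0013,0.003,0,0],
  [-1,0,0,0,0],
  [-1,0,0,0,0],
])

```text
clock: 3.48
ee_pos: [0.5163, -0.1709, 0.0741]
ee_rot: [[-0.402, 0.915, 0.001], [0.915, 0.402, -0.0], [-0.001, 0.001, -1.0]]
contact_force: [0.5, -0.1, -0.3]
opening: -0.0001
grip_force: 0.0
```

```bash
python3 - <<'E'
from h import *
o=robot.observe(); p=o['ee_pos'][:2]; print(o['ee_pos'],o['contact_force'])
C=np.array([.539,-.1345]); d0=p-C; print(np.hypot(*d0),np.degrees(np.arctan2(d0[1],d0[0])))
R=lambda a: np.array([[np.cos(a),-np.sin(a)],[np.sin(a),np.cos(a)]])
a0=0
for k in range(24):
    a=-np.radians(5*k); b=-np.radians(5*(k+1)); print(k,((R(b)-R(a))@d0).round(4))
E
```

```text
[ 0.51625448 -0.17090399  0.07410918] [ 0.45089151 -0.09104471 -0.33924114]
0.042925618292118314 -121.99748911325588
0 [-0.0031  0.0021]
1 [-0.0029  0.0024]
2 [-0.0027  0.0026]
3 [-0.0024  0.0028]
4 [-0.0022  0.003 ]
5 [-0.0019  0.0032]
6 [-0.0016  0.0034]
7 [-0.0013  0.0035]
8 [-0.001   0.0036]
9 [-0.0007  0.0037]
10 [-0.0004  0.0037]
11 [-0.      0.0037]
12 [0.0003 0.0037]
13 [0.0006 0.0037]
14 [0.0009 0.0036]
15 [0.0012 0.0035]
16 [0.0016 0.0034]
17 [0.0018 0.0033]
18 [0.0021 0.0031]
19 [0.0024 0.0029]
20 [0.0026 0.0027]
21 [0.0028 0.0024]
22 [0.003  0.0022]
23 [0.0032 0.0019]
```

Call:
drive_tool([
  [-1,-0.0031,0.0021,0,-5],
  [-1,-0.0029,0.0024,0,-5],
  [-1,-0.0027,0.0026,0,-5],
  [-1,-0.0024,0.0028,0,-5],
  [-1,-0.0022,0.003,0,-5],
  [-1,-0.0019,0.0032,0,-5],
  [-1,-0.0016,0.0034,0,-5],
  [-1,-0.0013,0.0035,0,-5],
  [-1,-0.001,0.0036,0,-5],
  [-1,0,0,0,0],
])

```text
clock: 4.32
ee_pos: [0.497, -0.1445, 0.0737]
ee_rot: [[0.367, 0.93, 0.001], [0.93, -0.367, -0.001], [-0.0, 0.001, -1.0]]
contact_force: [0.1, -0.1, -0.1]
opening: 0.0006
grip_force: 0.5
```

```bash
python3 - <<'E'
from h import *
o=robot.observe(); print(o['ee_pos'],o['contact_force'])
d=o['ee_pos'][:2]-[.539,-.1345];print(np.hypot(*d),np.degrees(np.arctan2(d[1],d[0])))
c=grab('wrist','w2')
E
```

```text
[ 0.49695779 -0.144539    0.07373445] [ 0.13462662 -0.14760284 -0.05789283]
0.04322416602376848 -166.5701760647825
```

View pics/w2.png

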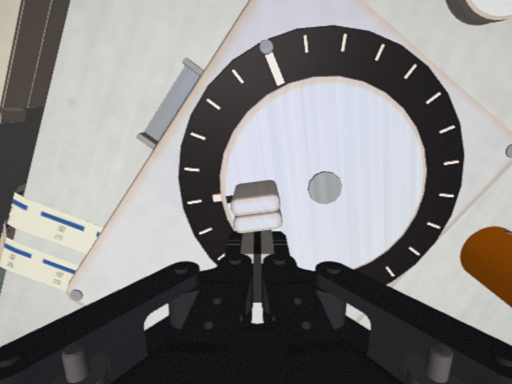

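The fin is being pushed cleanly. The hub is at (325,187), the index tip at (214,198), and the target line runs from (282,82) to (267,48). I'll compute the remaining angle.

```bash
cat >> h.py <<'E'
def bear(c,hub,idx,t1,t2):
    h=atz(c,*hub,.067)
    B=[]
    for (u,v),z in((idx,.064),(t1,.054),(t2,.054)):
        p=atz(c,u,v,z); d=p-h; B.append(np.degrees(np.arctan2(d[1],d[0]))%360); print(p.round(4),np.hypot(*d[:2]).round(4),B[-1].round(1))
    print('hub',h.round(4))
E
python3 - <<'E'
from h import *
bear(load('w2'),(325,187.5),(214,198),(282,82),(267,50))
C=np.array([.539,-.1345]); d0=np.array([.497,-.1445])-C
R=lambda a: np.array([[np.cos(a),-np.sin(a)],[np.sin(a),np.cos(a)]])
for k in range(18):
    a=-np.radians(5*k); b=-np.radians(5*(k+1)); print(k,((R(b)-R(a))@d0).round(4))
E
```

```text
[ 0.4822 -0.1179  0.064 ] 0.0588 165.0
[ 0.5374 -0.0757  0.054 ] 0.0574 91.6
[ 0.5356 -0.0587  0.054 ] 0.0744 92.6
hub [ 0.539  -0.1331  0.067 ]
0 [-0.0007  0.0037]
1 [-0.0004  0.0037]
2 [-0.0001  0.0038]
3 [0.0003 0.0038]
4 [0.0006 0.0037]
5 [0.0009 0.0037]
6 [0.0012 0.0036]
7 [0.0015 0.0034]
8 [0.0018 0.0033]
9 [0.0021 0.0031]
10 [0.0024 0.0029]
11 [0.0026 0.0027]
12 [0.0028 0.0025]
13 [0.0031 0.0022]
14 [0.0032 0.0019]
15 [0.0034 0.0016]
16 [0.0035 0.0013]
17 [0.0036 0.001 ]
```

Call:
drive_tool([
  [-1,-0.0007,0.0037,0,-5],
  [-1,-0.0004,0.0037,0,-5],
  [-1,-0.0001,0.0038,0,-5],
  [-1,0.0003,0.0038,0,-5],
  [-1,0.0006,0.0037,0,-5],
  [-1,0.0009,0.0037,0,-5],
  [-1,0.0012,0.0036,0,-5],
  [-1,0.0015,0.0034,0,-5],
  [-1,0.0018,0.0033,0,-5],
  [-1,0.0021,0.0031,0,-5],
])

```text
clock: 5.2
ee_pos: [0.5037, -0.1088, 0.0734]
ee_rot: [[0.947, 0.32, -0.001], [0.32, -0.947, -0.0], [-0.001, -0.0, -1.0]]
contact_force: [-3.4, -2.4, 3.2]
opening: -0.0003
grip_force: 1.8
```

Call:
drive_tool([
  [-1,0.0024,0.0029,0,-5],
  [-1,0.0026,0.0027,0,-5],
  [-1,0.0028,0.0025,0,-5],
  [-1,0,0,0,0],
  [-1,0,0,0,0],
  [-1,0,0,0,0],
  [-1,0,0,0,0],
  [-1,0,0,0,0],
  [-1,0,0,0,0],
  [-1,0,0,0,0],
])

```text
clock: 6.03
ee_pos: [0.5118, -0.1006, 0.0733]
ee_rot: [[0.998, 0.065, 0.0], [0.065, -0.998, 0.0], [0.0, -0.0, -1.0]]
contact_force: [0.3, -0.8, -0.4]
opening: 0.0001
grip_force: 0.2
```

```bash
python3 - <<'E'
from h import *
o=robot.observe(); print(o['ee_pos'],o['contact_force'])
d=o['ee_pos'][:2]-[.539,-.1345];print(np.hypot(*d),np.degrees(np.arctan2(d[1],d[0])))
c=grab('wrist','w3')
E
```

```text
[ 0.51176639 -0.10061147  0.07326729] [ 0.31524746 -0.83199663 -0.38499122]
0.043475301324370476 128.78617054602694
```

View pics/w3.png

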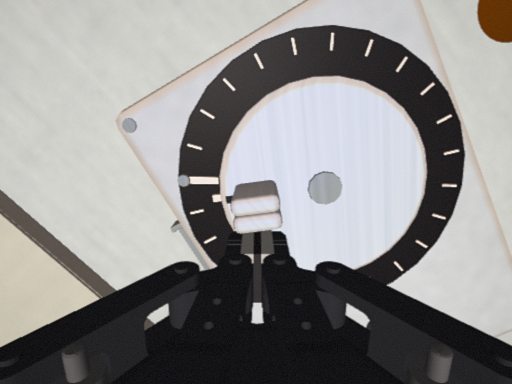

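The index tip is at (214,198) and the target line runs from (188,180) to (218,181), so a small remainder is left.

```bash
python3 - <<'E'
from h import *
bear(load('w3'),(325,187.5),(214,198),(218,181),(188,180))
C=np.array([.539,-.1345]); d0=np.array([.5118,-.1006])-C
R=lambda a: np.array([[np.cos(a),-np.sin(a)],[np.sin(a),np.cos(a)]])
for k in range(6):
    a=-np.radians(2*k); b=-np.radians(2*(k+1)); print(k,((R(b)-R(a))@d0).round(4))
E
```

```text
[ 0.5288 -0.0757  0.064 ] 0.0586 100.3
[ 0.5356 -0.0763  0.054 ] 0.0571 93.6
[ 0.5351 -0.0596  0.054 ] 0.0739 93.2
hub [ 0.5392 -0.1333  0.067 ]
0 [0.0012 0.0009]
1 [0.0012 0.0009]
2 [0.0013 0.0008]
3 [0.0013 0.0008]
4 [0.0013 0.0008]
5 [0.0013 0.0007]
```

Call:
drive_tool([
  [-1,0.0012,0.0009,0,-2],
  [-1,0.0012,0.0009,0,-2],
  [-1,0.0013,0.0008,0,-2],
  [-1,0.0009,0.0006,0,-1.5],
  [-1,0,0,0,0],
  [-1,0,0,0,0],
  [-1,0,0,0,0],
  [-1,-0.004,0,0,0],
  [-1,-0.006,0,0,0],
  [-1,0,0,0,0],
])

```text
clock: 6.92
ee_pos: [0.5052, -0.0972, 0.0731]
ee_rot: [[0.998, -0.066, -0.001], [-0.066, -0.998, 0.0], [-0.001, -0.0, -1.0]]
contact_force: [-0.5, 0.4, -0.1]
opening: -0.0002
grip_force: 0.0
```

Call:
drive_tool([
  [-1,0,0,0.02,0],
  [-1,0,0,0.025,0],
  [-1,0,0,0.03,0],
  [-1,-0.01,-0.01,0,0],
  [-1,-0.01,-0.01,0,0],
  [-1,-0.01,-0.01,0,0],
  [-1,-0.01,-0.01,0,0],
  [-1,0,0,0,0],
  [-1,0,0,0,0],
  [-1,0,0,0,0],
])

```text
clock: 7.75
ee_pos: [0.4659, -0.1375, 0.1476]
ee_rot: [[0.998, -0.067, -0.001], [-0.067, -0.998, 0.0], [-0.001, -0.0, -1.0]]
contact_force: [-0.3, 0.8, -0.3]
opening: -0.0
grip_force: 0.0
```

```bash
python3 - <<'E'
from h import *
o=robot.observe(); print(o['ee_pos'],o['contact_force'])
c=grab('wrist','w4'); 
print(proj(c,[.539,-.1335,.067]),proj(c,[.5365,-.075,.054]))
E
```

```text
[ 0.46592717 -0.13751214  0.14764153] [-0.26289888  0.78235443 -0.27083869]
(np.float64(245.71911718607382), np.float64(95.66287888771893)) (np.float64(170.20563961858073), np.float64(104.86655559569368))
```

View pics/w4.png

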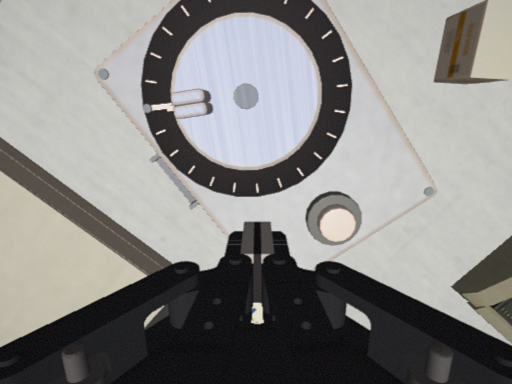

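The tongue now covers the long line at about (160,107), with the hub at (246,96). I'll zoom in to check.

```bash
python3 - <<'E'
from h import *
c=load('w4')
cv2.imwrite('pics/crop4.png',cv2.resize(c['pixels'][70:140,135:220,::-1],None,fx=8,fy=8,interpolation=cv2.INTER_CUBIC))
E
```

```text
(no output)
```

View pics/crop4.png

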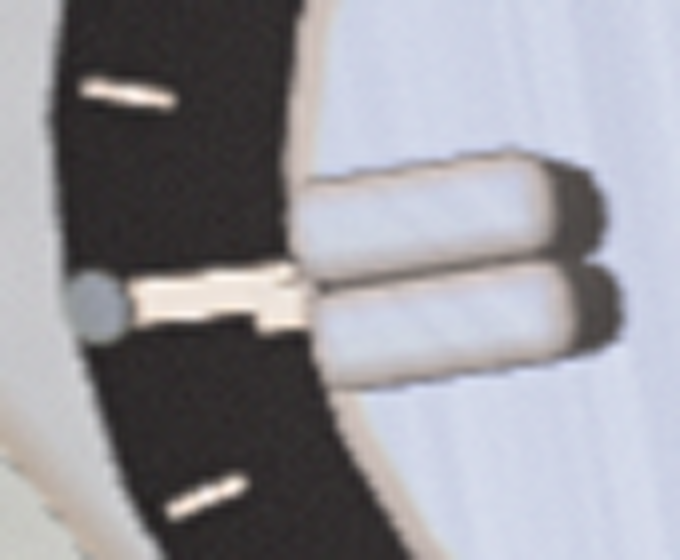

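```bash
python3 - <<'E'
from h import *
c=load('w4'); q=lambda x,y:(135+(x+.5)/8-.5,70+(y+.5)/8-.5)
print(c['position'])
for zi in(.056,.060,.064):
    p=atz(c,*q(255,312),zi); print(zi,p)
bear(c,(246,96),q(255,312),q(285,286),q(140,303))
E
```

```text
[ 0.53258832 -0.14111905  0.29040581]
0.056 [ 0.5339686  -0.07231486  0.056     ]
0.06 [ 0.53394504 -0.07348896  0.06      ]
0.064 [ 0.53392149 -0.07466306  0.064     ]
[ 0.5339 -0.0747  0.064 ] 0.0592 94.7
[ 0.5362 -0.0749  0.054 ] 0.0588 92.5
[ 0.5355 -0.0609  0.054 ] 0.0729 92.5
hub [ 0.5388 -0.1337  0.067 ]
```

The index is 2.2° off, about 2.3 mm, which is inside the 4.5 mm tolerance and at rest. I go on to the button at (0.437, -0.199).

Call:
drive_tool([
  [-1,-0.01,-0.0205,0,0],
  [-1,-0.01,-0.0205,0,0],
  [-1,-0.009,-0.0205,0,0],
  [-1,0,0,-0.02,0],
  [-1,0,0,-0.02,0],
  [-1,0,0,-0.02,0],
  [-1,0,0,-0.01,0],
  [-1,0,0,0,0],
  [-1,0,0,0,0],
  [-1,0,0,0,0],
])

```text
clock: 8.63
ee_pos: [0.4381, -0.1989, 0.079]
ee_rot: [[0.998, -0.066, 0.001], [-0.066, -0.998, -0.0], [0.001, 0.0, -1.0]]
contact_force: [0.2, 0.2, 0.0]
opening: -0.0003
grip_force: 0.0
```

Call:
drive_tool([
  [-1,0,0,-0.002,0],
  [-1,0,0,-0.002,0],
  [-1,0,0,-0.002,0],
  [-1,0,0,-0.002,0],
  [-1,0,0,-0.002,0],
  [-1,0,0,-0.001,0],
  [-1,0,0,0,0],
  [-1,0,0,0,0],
  [-1,0,0,0,0],
  [-1,0,0,0,0],
])

```text
clock: 9.47
ee_pos: [0.4376, -0.1989, 0.0674]
ee_rot: [[0.998, -0.066, 0.0], [-0.066, -0.998, -0.0], [0.0, 0.0, -1.0]]
contact_force: [-0.4, 0.7, 1.8]
opening: 0.0001
grip_force: 1.4
```

Call:
drive_tool([
  [-1,0,0,-0.001,0],
  [-1,0,0,-0.001,0],
  [-1,0,0,-0.001,0],
  [-1,0,0,-0.001,0],
  [-1,0,0,0,0],
  [-1,0,0,0,0],
  [-1,0,0,0,0],
  [-1,0,0,0,0],
  [-1,0,0,0,0],
  [-1,0,0,0,0],
])

```text
clock: 10.3
ee_pos: [0.4376, -0.199, 0.0639]
ee_rot: [[0.998, -0.066, 0.0], [-0.066, -0.998, -0.0], [0.0, 0.0, -1.0]]
contact_force: [-2.3, 1.6, 13.3]
opening: -0.0001
grip_force: 7.0
```

13 N is well over the spring's 5 N, so the button is at its stop. I add 0.5 mm to be sure, then lift away.

Call:
drive_tool([
  [-1,0,0,-0.0005,0],
  [-1,0,0,0,0],
  [-1,0,0,0,0],
  [-1,0,0,0.01,0],
  [-1,0,0,0.02,0],
  [-1,0,0,0.03,0],
  [-1,-0.02,-0.02,0.03,0],
  [-1,-0.03,-0.03,0.03,0],
  [-1,0,0,0,0],
  [-1,0,0,0,0],
])

```text
clock: 11.13
ee_pos: [0.3929, -0.244, 0.1779]
ee_rot: [[0.998, -0.069, 0.002], [-0.069, -0.998, -0.001], [0.002, 0.001, -1.0]]
contact_force: [-0.2, -0.2, 0.4]
opening: -0.0002
grip_force: 0.0
```

```bash
python3 - <<'E'
from h import *
o=robot.observe(); print(o['ee_pos'],o['contact_force'],o['clock'])
c=grab('wrist','w5'); t=load('w4')
for n,k in(('w4',t),('w5',c)):
    z=[]
    for v in range(0,384):
        for u in range(0,512):
            if k['z_map'][v,u]>0:
                p=dep(k,u,v)
                if np.hypot(p[0]-.4365,p[1]+.199)<.009 : z.append(p[2])
    print(n,len(z),np.median(z) if z else 0)
u,v=map(int,proj(c,[.5365,-.0745,.06])); print(u,v)
a,b=max(u-60,0),max(v-45,0)
cv2.imwrite('pics/crop5.png',cv2.resize(c['pixels'][b:b+90,a:a+120,::-1],None,fx=6,fy=6,interpolation=cv2.INTER_CUBIC))
E
```

```text
[ 0.39293601 -0.24397625  0.17785866] [-0.21154336 -0.21941836  0.39576561] 11.1333
w4 371 0.07027182440490135
w5 371 0.07025040768451812
29 18
```

View pics/crop5.png

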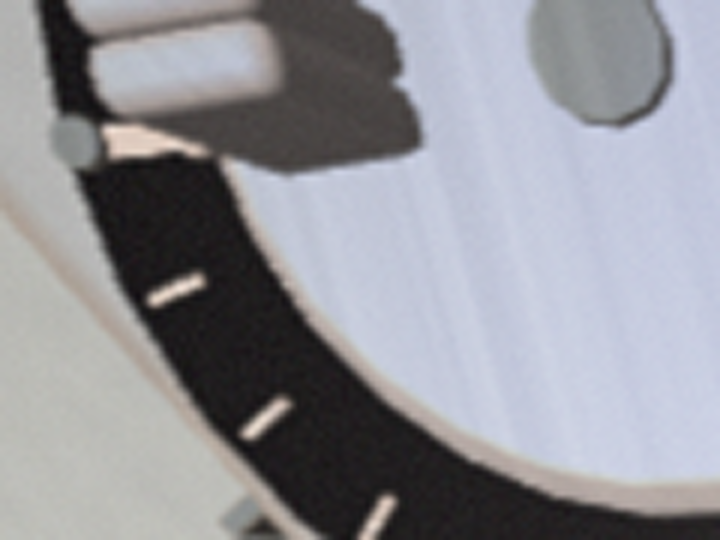

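The button is back up at 70.25 mm, the same height as before the press. The crop, seen from the side, shows the fin still at the long line near (150,140), and the arm is clear, so I hand in the job.

```bash
python3 -c "
from rig import robot
print(robot.job_done())"
```

```text
the job is handed in; nothing more can be done
None
```

The dial is set about 2.3 mm from the long line by my measurement (tolerance 4.5 mm), the button was pressed to its stop and came back up, and the job is handed in with the arm clear; no verdict was returned.

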